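# Third hand: hold a cleat against the free sprung stop

## Robot

A 6-joint arm with a two-finger parallel gripper is mounted at the origin on the work surface. World frame = base frame: x ahead of the robot, y to its left, z up, the work surface at z = 0. Lengths are in m, angles in degrees, forces in N, time in s.
With the tool pointing down it reaches from about 0.35 to 0.875 m from the base axis. Payload 4.2 kg.
Tool frame: the origin (TCP) lies midway between the tips of the shut fingers; the grasp point (between the pads) lies 19 mm behind it; z points along the fingers, y is the line along which they close (so a half turn about z gives the same grasp; the last joint's range is limited). The gripper opens to 85 mm and grips with 20 to 120 N. Pads are 22 mm wide; open, the fingers measure 114 mm over their backs; the gripper's body (76 mm by 85 mm) begins 54 mm behind the grasp point. The pads swing forward as they close: fully open they stand 13 mm farther back than shut.
Start: joints at [-55.886, 22.042, 0.453, 0, -68.411, -14.817], TCP at [0.207, -0.59, 0.199] pointing down, gripper open.
Joint ranges: [-179.83, 179.83], [-69.29, 118.12], [-61.27, 80.66], [-181.25, 117.63], [-171.15, -9.14], [-177.46, 177.46]. Speed limits (degrees/s): [159.86, 159.86, 180, 180, 180, 180].

## Interface

Orientations are given as a 3x3 rotation matrix whose columns are the frame's x, y, z axes.
In Python, from plant import * gives the robot as it stands.
- The arm moves only by the tool servo_tool, never from a script. Its argument "motion" is a list of rows, each an object of numbers: "dx", "dy", "dz": the shift along the world's x, y, z in cm; "ax", "ay", "az": the turn, a rotation vector about the world's x, y, z in rad; "jaw": the finger opening in cm, from 0 to 8.54. A call has 1 to 8 rows; each row shifts and turns the commanded pose from where the row before left it; what a row does not reach is not made up. A row lasts 1/10 s, in which the tool goes at most 50 mm and 8.59 degrees, less where a joint would pass 70% of its speed; a pose out of reach is approached as far as the arm can. A call is refused whole if a number of a shift passes 5 or a number of a turn 0.15, either way. A call with a gripper value outside its range is refused whole. The fingers move at their own pace and stop on an object; "grip_force" is the grip in N (left out, the last holds). Time passes only in rows, so rows that do not move let the fingers close. It gives the time, the measured TCP pose, the force, the opening and the grip force at its end, in the units of the state.
- state(): the state, without advancing time (a new reading comes with each control period).
- snapshot(name): name is "scene" or "top" or "wrist"; returns a dict with "frame" (384x512x3 uint8, red, green, blue), "fov_y" (degrees; the focal length in pixels is half the picture's height over the tangent of half this angle, whatever the lens; pixels are square), "cx", "cy" (the principal point, pixels), "distortion" ([k1, k2, p1, p2, k3] as OpenCV has them; the pictures are not rectified), "rvec" (rotation vector, rad) and "tvec" (3), from world to camera coordinates, as OpenCV has them; the wrist camera has in their place "hand_eye" (4x4, takes a point from camera to tool coordinates, whose origin is the TCP and whose axes are the flange's). Camera axes: x right, y down, z forward; pixel columns grow to the right and rows downward; lengths in m; the calibration is good to about 2 mm. A picture is of the moment at which its call begins: read the wrist's pose just before it. There is no depth.
- sign_off(): hands the job in; it is judged then, once.
The state is a dict: "clock": time; "joint_pos": joint angles; "joint_vel": joint speeds; "joint_efforts": joint torques, N m; "tcp_pos": TCP position; "orientation": TCP orientation; "wrist_force": force on the tool from outside, world axes, zero at the start; "wrist_torque": the same for the moment, N m; "finger_gap": opening from 0.0 (shut) to 1.0 (fully open); "grip_force": force on a finger pad.
Only numpy, scipy, OpenCV 4.12 (cv2) and the standard library are available. Lean on these libraries where they do the work, as an engineer would, in place of code of your own. Each camera call takes 0.05 s, during which the arm holds its last target. There are 200 camera calls.

## Task

One of the two bays on the rack's base panel already has its wooden cleat screwed down; lay the loose cleat flat on the panel in the other bay, centred on the stop and straight in line with it, and push its end against that sprung stop. Hold it there steadily with about 10 N, which is the spring pad pushed back about 20 mm, half its travel, never near the end of its travel, so that a colleague can drive the screws: finish while still holding the cleat pressed, do not let go. Leave the glue bottle, the mug and the screwdriver where they are.

Things in the scene. Friction and masses are not known exactly. Their poses are not given: they have to be found in the camera images.
- cleat: the loose wooden cleat, a bar 120 long (x) x 32 wide (y) x 38 high (z) mm, about 0.1 kg, lying on the table; origin at the centre of its underside. Both ends are alike. Two dark screw holes on its top, 8 mm from the ends, no screws
- fitted: the cleat already screwed down (steel screw heads in its top), same size and axes, origin at the centre of its underside; it is fixed in one of the two bays, lined up with the panel's x, its end 2 mm short of that bay's pad. The bay without it is the free one, where only a flat paper pattern lies on the panel
- panel: plywood base panel, 240 (x) x 280 (y) x 15 thick mm, fixed to the table; origin at the centre of its underside, its +x points away from the robot and is the pushing direction. The two stop housings (dark steel, 30 x 56 x 40 high mm) stand on its far half, front faces 62 mm on the +x side of the origin, 65 mm left and right of its middle line; the bays are in front of them (towards the robot)
- bay_left (a point): point on the panel's top surface straight below the front face of the left (+y) pad in its rest position, on that bay's centre line: 10 mm (x), +65 mm (y), 15 mm (z) from the panel's origin; axes as the panel's. Fixed to the panel
- bay_right (a point): the same for the right (-y) bay: 10 mm (x), -65 mm (y), 15 mm (z) from the panel's origin; axes as the panel's
- stop_left (a joint): a sprung stop's travel: 0 with the pad fully out as at the start, growing as the pad is pushed back towards its housing (panel's +x), 0.038 m at the end of travel. Linear spring, no preload, 500 N/m: 0.020 reads 10 N. Stop of the left (+y) bay: aluminium pad 12 thick x 44 wide x 36 high mm, its lower edge 3 mm above the panel, on a steel rod; at rest its back stands 40 mm in front of the housing, pressed right for the job about 20 mm
- stop_right (a joint): a sprung stop's travel: 0 with the pad fully out as at the start, growing as the pad is pushed back towards its housing (panel's +x), 0.038 m at the end of travel. Linear spring, no preload, 500 N/m: 0.020 reads 10 N. Stop of the right (-y) bay, same shape
- glue: bystander: white glue bottle, 54 mm across, 150 mm high, standing; origin at the centre of its underside
- mug: bystander: white mug, 80 mm across, 90 mm high, handle on its +y side; origin at the centre of its underside
- screwdriver: bystander: screwdriver lying on the table beyond the panel, handle to its -x; origin under its middle

How it is judged:
By the outcome, as a careful person would: the job done as asked, in the order asked, and still so for the second after the job is handed in, while the arm keeps its last pose, push and grip.
It also fails if it takes over 38 s, if anything falls off the work surface, if the arm or the gripper's body presses on something with over 40 N, if the wrist force passes 120 N, or if a joint passes its speed limit or range.

## Working session

There is one attempt and no reset: what is moved stays moved. The work goes in short steps, Python scripts to look and compute and a tool call to move; the robot and the scene stay as the last step left them, time stands still between calls to the robot, and variables do not carry over. Pictures are saved under pics/ and viewed, at most 10 in all, crops included, and the job is handed in when it is done.

Besides the shell and the picture viewer there is one more tool, called after ">>>" as name(argument=value, ...), one argument or row to a line, values as JSON. servo_tool: Moves the arm, as the interface text tells. Its arguments: {"type":"object","properties":{"motion":{"type":"array","items":{"type":"object","properties":{"dx":{"type":"number"},"dy":{"type":"number"},"dz":{"type":"number"},"ax":{"type":"number"},"ay":{"type":"number"},"az":{"type":"number"},"jaw":{"type":"number"}}}},"grip_force":{"type":"number"}},"required":["motion"]}

```bash
mkdir -p pics; ls
cat > h.py <<'E'
from plant import *
import numpy as np, cv2, pickle
def cam(s,st=None):
    f=s["frame"].shape[0]/2/np.tan(np.radians(s["fov_y"])/2)
    K=np.array([[f,0,s["cx"]],[0,f,s["cy"]],[0,0,1.]]); D=np.array(s["distortion"],float)
    if "rvec" in s:
        R=cv2.Rodrigues(np.array(s["rvec"],float))[0]; t=np.array(s["tvec"],float).ravel()
    else:
        T=np.eye(4);T[:3,:3]=np.array(st["orientation"]);T[:3,3]=st["tcp_pos"]
        M=np.linalg.inv(T@np.array(s["hand_eye"])); R,t=M[:3,:3],M[:3,3]
    return K,D,R,t
def onplane(c,px,z):
    K,D,R,t=c
    p=cv2.undistortPoints(np.array(px,float).reshape(-1,1,2),K,D).reshape(-1,2)
    d=np.c_[p,np.ones(len(p))]@R; o=-R.T@t
    return o+d*((z-o[2])/d[:,2])[:,None]
def proj(c,P):
    K,D,R,t=c
    return cv2.projectPoints(np.array(P,float).reshape(-1,3),cv2.Rodrigues(R)[0],t,K,D)[0].reshape(-1,2)
def shot(n,f):
    st=state(); s=snapshot(n); c=cam(s,st)
    cv2.imwrite(f"pics/{f}.png",s["frame"][:,:,::-1]); pickle.dump((c,st),open(f"pics/{f}.pkl","wb"))
    return s["frame"],c
E
python3 - <<'E'
from h import *
for n in("top","scene","wrist"):
    f,c=shot(n,n+"0"); print(n,(-c[2].T@c[3]).round(3))
a=[cv2.imread(f"pics/{n}0.png") for n in("top","scene")]
cv2.imwrite("pics/top0b.png",cv2.resize(a[0],(800,600)));cv2.imwrite("pics/scene0b.png",cv2.resize(a[1],(800,600)))
s=state();print(s["tcp_pos"],s["orientation"],s["finger_gap"],s["clock"])
E
```

```text
pics
top [ 0.588 -0.031  1.059]
scene [1.058 0.559 0.681]
wrist [ 0.136 -0.614  0.373]
[ 0.20639462 -0.58941939  0.19777764] [[-9.43866061e-01 -3.30327829e-01 -6.20561039e-04]
 [-3.30328402e-01  9.43864818e-01  1.53360834e-03]
 [ 7.91322212e-05  1.65250979e-03 -9.99998631e-01]] 1.001963225423142 0.15
```

View pics/top0.png

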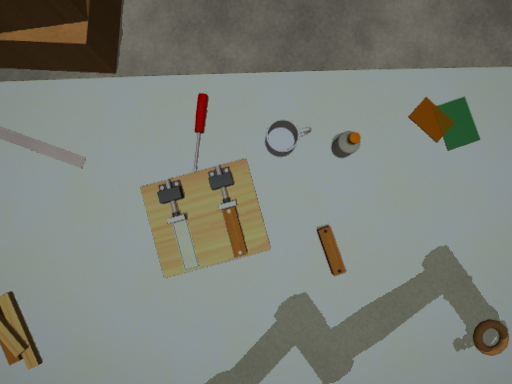

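View pics/scene0.png

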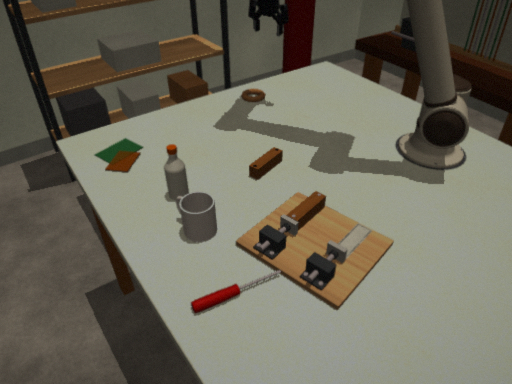

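The top view is x-up, y-left. The panel spans about (141,185)–(270,250). The fitted cleat is in the right bay at (235,230) and the paper is in the left bay at (185,242). The loose cleat is at (331,250), the mug at (282,138) and the glue at (348,143).

```bash
cat > m.py <<'E'
from h import *
f=cv2.imread("pics/top0.png");c,st=pickle.load(open("pics/top0.pkl","rb"))
hsv=cv2.cvtColor(f,cv2.COLOR_BGR2HSV)
for p in[(331,250),(235,230),(160,250),(185,242),(205,205),(300,250)]: print(p,hsv[p[1],p[0]])
def big(m,roi):
    r=np.zeros_like(m);x0,y0,x1,y1=roi;r[y0:y1,x0:x1]=m[y0:y1,x0:x1]
    return max(cv2.findContours(r,0,2)[0],key=cv2.contourArea)
def rect(name,cn,z):
    b=cv2.boxPoints(cv2.minAreaRect(cn));P=onplane(c,b,z)[:,:2]
    e=np.linalg.norm(np.roll(P,-1,0)-P,axis=1)
    i=np.argmax(e[:2]);d=np.roll(P,-1,0)[i]-P[i]
    print(name,b.round(1).tolist(),"ctr",P.mean(0).round(4),"sides",e.round(4),"longang",np.degrees(np.arctan2(d[1],d[0])).round(2))
    return P
w=cv2.inRange(hsv,(5,60,30),(30,255,255))
rect("cleat",big(w,(305,215,360,285)),.038)
dk=cv2.inRange(hsv,(3,150,30),(14,255,255))
rect("fitted",big(dk,(215,200,255,265)),.053)
pan=cv2.morphologyEx(w,cv2.MORPH_CLOSE,np.ones((15,15)))
rect("panel",big(pan,(130,150,285,285)),.015)
pap=cv2.inRange(hsv,(0,0,60),(180,90,255))
rect("paper",big(pap,(172,221,202,272)),.015)
E
python3 m.py
```

```text
(331, 250) [ 16 191 120]
(235, 230) [ 16 195 127]
(160, 250) [ 21 112 144]
(185, 242) [ 55  20 153]
(205, 205) [ 25 103 144]
(300, 250) [ 84  17 153]
cleat [[316.1000061035156, 229.3000030517578], [329.5, 224.60000610351562], [345.8999938964844, 271.29998779296875], [332.5, 276.0]] ctr [ 0.4857 -0.2166] sides [0.0352 0.1217 0.0351 0.1217] longang -162.58Traceback (most recent call last):
  File "m.py", line 17, in <module>
    rect("fitted",big(dk,(215,200,255,265)),.053)
                  ~~~^^^^^^^^^^^^^^^^^^^^^^
  File "m.py", line 7, in big
    return max(cv2.findContours(r,0,2)[0],key=cv2.contourArea)
ValueError: max() iterable argument is empty
```

```bash
sed -i 's/(3,150,30),(14,255,255)/(5,155,30),(20,255,255)/; s/^pap=.*/pap=cv2.inRange(hsv,(0,0,100),(180,60,255))/' m.py
cat >> m.py <<'E'
# pad-ish/housings
h=cv2.inRange(hsv,(0,0,0),(180,255,60))
rect("houseL",big(h,(150,175,190,210)),.055);rect("houseR",big(h,(203,162,240,195)),.055)
cv2.imwrite("pics/crop1.png",cv2.resize(f[150:290,130:280],None,fx=4,fy=4,interpolation=2))
E
python3 m.py
```

```text
(331, 250) [ 16 191 120]
(235, 230) [ 16 195 127]
(160, 250) [ 21 112 144]
(185, 242) [ 55  20 153]
(205, 205) [ 25 103 144]
(300, 250) [ 84  17 153]
cleat [[316.1000061035156, 229.3000030517578], [329.5, 224.60000610351562], [345.8999938964844, 271.29998779296875], [332.5, 276.0]] ctr [ 0.4857 -0.2166] sides [0.0352 0.1217 0.0351 0.1217] longang -162.58
fitted [[221.6999969482422, 209.1999969482422], [234.39999389648438, 205.8000030517578], [247.0, 253.39999389648438], [234.3000030517578, 256.79998779296875]] ctr [0.5402 0.0197] sides [0.032  0.1196 0.0319 0.1196] longang -166.65
panel [[139.1999969482422, 186.60000610351562], [245.8000030517578, 157.8000030517578], [270.3999938964844, 248.89999389648438], [163.8000030517578, 277.79998779296875]] ctr [0.5749 0.0957] sides [0.281  0.2391 0.2787 0.2393] longang -76.55
paper [[169.5, 221.6999969482422], [185.8000030517578, 216.89999389648438], [201.8000030517578, 270.79998779296875], [185.60000610351562, 275.6000061035156]] ctr [0.5042 0.1457] sides [0.043  0.1418 0.0428 0.1418] longang -164.78
houseL [[157.3000030517578, 193.8000030517578], [163.5, 177.1999969482422], [187.10000610351562, 186.0], [180.89999389648438, 202.60000610351562]] ctr [0.6453 0.1686] sides [0.0432 0.0619 0.0431 0.0618] longang -112.18
houseR [[220.3000030517578, 169.1999969482422], [229.3000030517578, 167.10000610351562], [233.3000030517578, 184.3000030517578], [224.3000030517578, 186.39999389648438]] ctr [0.6736 0.0343] sides [0.0225 0.0433 0.0225 0.0433] longang -168.58
```

View pics/crop1.png

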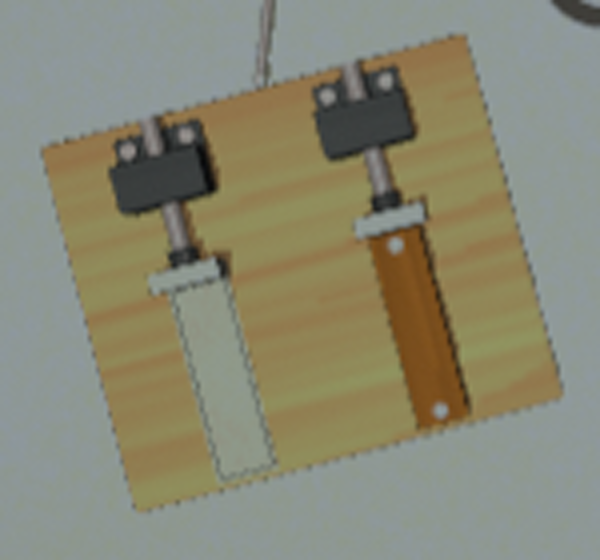

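Panel yaw is about 13.4° with its centre near (.575,.096). The fitted cleat agrees with that to about 1 mm, and the sides match. The left bay is free. The loose cleat is at about (.485,-.218), yaw 17.4°. Moving above it now.

>>> servo_tool(
  motion=[
    {"dx": 2.8,"dy": 3.8,"az": -0.033},
    {"dx": 2.8,"dy": 3.8},
    {"dx": 2.8,"dy": 3.8},
    {"dx": 2.8,"dy": 3.8},
    {"dx": 2.8,"dy": 3.8},
    {"dx": 2.8,"dy": 3.8},
    {"dx": 2.8,"dy": 3.8},
    {"dx": 2.8,"dy": 3.8},
  ],
  grip_force=60,
)

```text
$.motion[0]: bad value
```

>>> servo_tool(
  motion=[
    {"dx": 2.7,"dy": 3.4},
    {"dx": 2.7,"dy": 3.3},
    {},
    {},
  ],
)

```text
$.motion[0]: bad value
```

```bash
cat > w.py <<'E'
from h import *
import sys
f,c=shot("wrist",sys.argv[1]);s=state()
print(s["tcp_pos"].round(4) if hasattr(s["tcp_pos"],"round") else s["tcp_pos"],"yangle",np.degrees(np.arctan2(s["orientation"][1][1],s["orientation"][0][1])),s["clock"])
hsv=cv2.cvtColor(f[:,:,::-1].copy(),cv2.COLOR_BGR2HSV)
m=cv2.inRange(hsv,(5,140,30),(22,255,255))
for cn in cv2.findContours(m,0,2)[0]:
    if cv2.contourArea(cn)>800:
        P=onplane(c,cv2.boxPoints(cv2.minAreaRect(cn)),.038)[:,:2];e=np.linalg.norm(np.roll(P,-1,0)-P,axis=1);i=np.argmax(e[:2]);d=np.roll(P,-1,0)[i]-P[i]
        print(P.mean(0).round(4),e.round(4),np.degrees(np.arctan2(d[1],d[0])))
E
python3 w.py w1
```

```text
[ 0.2064 -0.5895  0.1979] yangle 109.29164739307598 0.2
[ 0.241  -0.6197] [0.0779 0.0771 0.0814 0.0813] 157.9610468634585
```

View pics/w1.png

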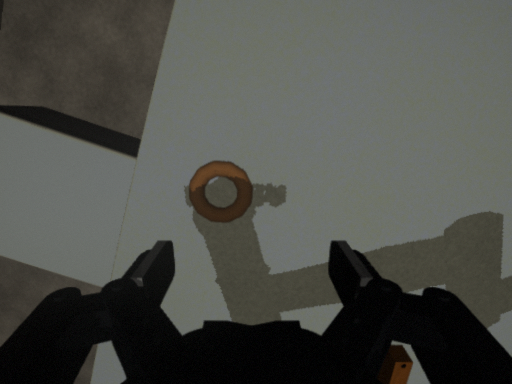

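The moves were refused, so this view is still from the start pose: a wooden ring at (220,190) and the cleat's end at (398,365). I'll give every key in each row.

>>> servo_tool(
  motion=[
    {"dx": 2.8,"dy": 3.8,"dz": 0,"ax": 0,"ay": 0,"az": -0.033,"jaw": 8.5},
    {"dx": 2.8,"dy": 3.8,"dz": 0,"ax": 0,"ay": 0,"az": 0,"jaw": 8.5},
    {"dx": 2.8,"dy": 3.8,"dz": 0,"ax": 0,"ay": 0,"az": 0,"jaw": 8.5},
    {"dx": 2.8,"dy": 3.8,"dz": 0,"ax": 0,"ay": 0,"az": 0,"jaw": 8.5},
    {"dx": 2.8,"dy": 3.8,"dz": 0,"ax": 0,"ay": 0,"az": 0,"jaw": 8.5},
    {"dx": 2.8,"dy": 3.8,"dz": 0,"ax": 0,"ay": 0,"az": 0,"jaw": 8.5},
    {"dx": 2.8,"dy": 3.8,"dz": 0,"ax": 0,"ay": 0,"az": 0,"jaw": 8.5},
    {"dx": 2.8,"dy": 3.8,"dz": 0,"ax": 0,"ay": 0,"az": 0,"jaw": 8.5},
  ],
  grip_force=60,
)

```text
clock: 1.0
tcp_pos: [0.4313, -0.2841, 0.1987]
orientation: [[-0.954, -0.299, 0.0], [-0.299, 0.954, -0.0], [-0.0, -0.0, -1.0]]
wrist_force: [1.2, 0.3, 0.4]
finger_gap: 0.994
grip_force: 0.0
```

>>> servo_tool(
  motion=[
    {"dx": 2.7,"dy": 3.4,"dz": 0,"ax": 0,"ay": 0,"az": 0,"jaw": 8.5},
    {"dx": 2.7,"dy": 3.2,"dz": 0,"ax": 0,"ay": 0,"az": 0,"jaw": 8.5},
    {"dx": 0,"dy": 0,"dz": 0,"ax": 0,"ay": 0,"az": 0,"jaw": 8.5},
    {"dx": 0,"dy": 0,"dz": 0,"ax": 0,"ay": 0,"az": 0,"jaw": 8.5},
  ],
)

```text
clock: 1.4
tcp_pos: [0.4848, -0.219, 0.1983]
orientation: [[-0.954, -0.301, -0.001], [-0.301, 0.954, 0.0], [0.001, 0.0, -1.0]]
wrist_force: [-0.3, 0.0, -0.5]
finger_gap: 0.997
grip_force: 0.0
```

```bash
python3 w.py w2
```

```text
[ 0.4843 -0.2197  0.1983] yangle 107.43586360198135 1.45
[ 0.7589 -0.4885] [0.0645 0.0499 0.0667 0.0523] 144.96309202489624
[0.5296 0.061 ] [0.1176 0.0919 0.124  0.102 ] -166.29652467509501
[0.5087 0.0198] [0.0972 0.1761 0.1038 0.1917] 103.53784975707916
[ 0.4819 -0.2183] [0.0295 0.1184 0.0325 0.1184] 18.315505511405657
```

View pics/w2.png

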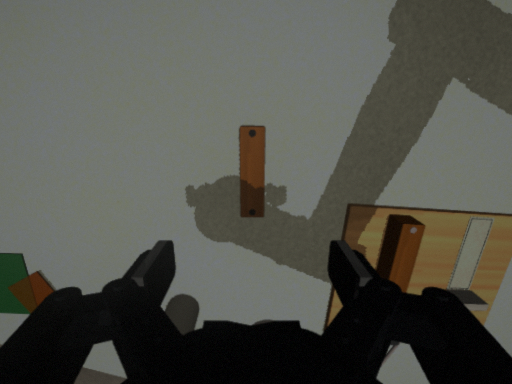

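Cleat at (252,170) between the fingers, measured (.482,-.218) with sizes matching. Going down.

>>> servo_tool(
  motion=[
    {"dx": -0.1,"dy": 0.1,"dz": -4.8,"ax": 0,"ay": 0,"az": 0.01,"jaw": 8.5},
    {"dx": 0,"dy": 0,"dz": -4.8,"ax": 0,"ay": 0,"az": 0,"jaw": 8.5},
    {"dx": 0,"dy": 0,"dz": -4.8,"ax": 0,"ay": 0,"az": 0,"jaw": 8.5},
    {"dx": 0,"dy": 0,"dz": -3.0,"ax": 0,"ay": 0,"az": 0,"jaw": 8.5},
    {"dx": 0,"dy": 0,"dz": -1.0,"ax": 0,"ay": 0,"az": 0,"jaw": 8.5},
    {"dx": 0,"dy": 0,"dz": -0.9,"ax": 0,"ay": 0,"az": 0,"jaw": 8.5},
    {"dx": 0,"dy": 0,"dz": 0,"ax": 0,"ay": 0,"az": 0,"jaw": 8.5},
    {"dx": 0,"dy": 0,"dz": 0,"ax": 0,"ay": 0,"az": 0,"jaw": 5},
  ],
)

```text
clock: 2.25
tcp_pos: [0.4847, -0.2194, 0.0071]
orientation: [[-0.951, -0.309, 0.003], [-0.309, 0.951, -0.001], [-0.003, -0.002, -1.0]]
wrist_force: [0.1, 0.2, 0.7]
finger_gap: 0.849
grip_force: 0.0
```

>>> servo_tool(
  motion=[
    {"dx": 0,"dy": 0,"dz": 0,"ax": 0,"ay": 0,"az": 0,"jaw": 2.5},
    {"dx": 0,"dy": 0,"dz": 0,"ax": 0,"ay": 0,"az": 0,"jaw": 2.5},
    {"dx": 0,"dy": 0,"dz": 0,"ax": 0,"ay": 0,"az": 0,"jaw": 2.5},
    {"dx": 0,"dy": 0,"dz": 0,"ax": 0,"ay": 0,"az": 0,"jaw": 2.5},
    {"dx": 0,"dy": 0,"dz": 0,"ax": 0,"ay": 0,"az": 0,"jaw": 2.5},
    {"dx": 0,"dy": 0,"dz": 0,"ax": 0,"ay": 0,"az": 0,"jaw": 2.5},
  ],
)

```text
clock: 2.85
tcp_pos: [0.4836, -0.2188, 0.0056]
orientation: [[-0.951, -0.309, -0.0], [-0.309, 0.951, -0.0], [0.0, -0.0, -1.0]]
wrist_force: [1.0, -0.4, 0.3]
finger_gap: 0.291
grip_force: 0.0
```

```bash
python3 w.py w3; python3 -c "
from plant import *
s=state();print(s['finger_gap'],s['grip_force'])"
```

```text
[ 0.4836 -0.2188  0.0056] yangle 107.98269107653542 2.9
[ 0.4818 -0.0667] [0.0487 0.0676 0.055  0.0748] 79.15967544421781
[ 0.4822 -0.2178] [0.0298 0.1199 0.0375 0.1198] 19.946698570688735
0.29417749843126084 0.0
```

View pics/w3.png

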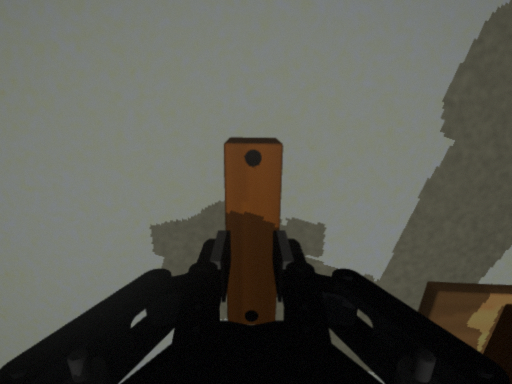

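The fingers straddle the cleat (225–282 px) but do not grip it yet. Closing further.

>>> servo_tool(
  motion=[
    {"dx": 0,"dy": 0,"dz": 0,"ax": 0,"ay": 0,"az": 0,"jaw": 0},
    {"dx": 0,"dy": 0,"dz": 0,"ax": 0,"ay": 0,"az": 0,"jaw": 0},
    {"dx": 0,"dy": 0,"dz": 0,"ax": 0,"ay": 0,"az": 0,"jaw": 0},
    {"dx": 0,"dy": 0,"dz": 0,"ax": 0,"ay": 0,"az": 0,"jaw": 0},
    {"dx": 0,"dy": 0,"dz": 0,"ax": 0,"ay": 0,"az": 0,"jaw": 0},
  ],
  grip_force=60,
)

```text
clock: 3.4
tcp_pos: [0.4835, -0.2189, 0.0056]
orientation: [[-0.951, -0.309, -0.0], [-0.309, 0.951, 0.0], [0.0, 0.0, -1.0]]
wrist_force: [0.4, -0.0, 0.2]
finger_gap: -0.0
grip_force: 0.0
```

```bash
python3 w.py w4
```

```text
[ 0.4835 -0.2188  0.0056] yangle 107.98018422575072 3.45
[ 0.4853 -0.0662] [0.0551 0.0672 0.0624 0.0755] 79.54045494665614
[ 0.4544 -0.2269] [0.0615 0.0298 0.0615 0.0336] -163.65256635881386
```

View pics/w4.png

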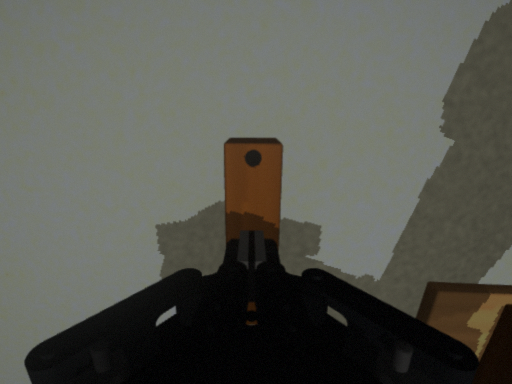

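Run:
```python
from h import *
c,s=pickle.load(open("pics/w4.pkl","rb"))
T=np.array(s["tcp_pos"]);R=np.array(s["orientation"])
print("cam",(-c[2].T@c[3]).round(4))
for d in(0,-.019,-.03,-.04,-.06): print(d,proj(c,T+R[:,2]*d).round(1))
for z in (.038,0): print(onplane(c,[(252,157),(251,318),(252,232),(225,144),(282,144)],z).round(4).tolist())
c2,s2=pickle.load(open("pics/w2.pkl","rb"))
print(onplane(c2,[(252,133),(252,212)],.038).round(4).tolist())
print(s["joint_pos"],state()["wrist_torque"])
```

```text
cam [ 0.4123 -0.2417  0.1811]
0 [[250.7 223.9]]
-0.019 [[250.7 235.5]]
-0.03 [[250.7 243.3]]
-0.04 [[250.7 251.4]]
-0.06 [[250.6 271.1]]
[[0.4329, -0.2345, 0.038], [0.5346, -0.2021, 0.038], [0.475, -0.2208, 0.038], [0.4308, -0.2503, 0.038], [0.4214, -0.2214, 0.038]]
[[0.4384, -0.2325, 0.0], [0.567, -0.1915, 0.0], [0.4917, -0.2152, 0.0], [0.4357, -0.2526, 0.0], [0.4238, -0.216, 0.0]]
[[0.4335, -0.2336, 0.038], [0.5328, -0.2022, 0.038]]
[-6.83060770e+00  2.59169975e+01 -2.61602604e+01 -8.21030651e-04
 -3.79316586e+01 -6.51913670e+01] [0.03143041 0.01981957 0.03710665]
```

Run:
```python
from h import *
for n,g in(("w2",.085),("w3",.025),("w4",0)):
    c,s=pickle.load(open(f"pics/{n}.pkl","rb"))
    T=np.array(s["tcp_pos"]);R=np.array(s["orientation"])
    print(n,"f",c[0][0,0].round(1))
    for dz in(0,-.013,-.025,-.04):
        print(dz,[proj(c,T+R@np.array([dx,dy,dz])).round(0).ravel().tolist() for dx in(-.011,.011) for dy in(-g/2,g/2)])
a=cv2.imread("pics/w3.png")[200:340,180:330];b=cv2.imread("pics/w4.png")[200:340,180:330]
o=np.vstack([cv2.resize(x,None,fx=4,fy=2.1,interpolation=2) for x in(a,b)]);o=cv2.convertScaleAbs(o,alpha=2.5);cv2.imwrite("pics/cc.png",o);print(o.shape)
```

```text
w2 f 265.2
0 [[192.0, 238.0], [309.0, 238.0], [190.0, 209.0], [311.0, 209.0]]
-0.013 [[188.0, 246.0], [313.0, 246.0], [186.0, 216.0], [315.0, 216.0]]
-0.025 [[184.0, 255.0], [317.0, 255.0], [182.0, 223.0], [320.0, 223.0]]
-0.04 [[178.0, 268.0], [323.0, 268.0], [175.0, 234.0], [326.0, 234.0]]
w3 f 265.2
0 [[234.0, 238.0], [268.0, 238.0], [233.0, 209.0], [268.0, 209.0]]
-0.013 [[232.0, 246.0], [269.0, 246.0], [232.0, 216.0], [270.0, 216.0]]
-0.025 [[231.0, 255.0], [270.0, 255.0], [230.0, 223.0], [271.0, 223.0]]
-0.04 [[229.0, 268.0], [272.0, 268.0], [228.0, 234.0], [273.0, 234.0]]
w4 f 265.2
0 [[251.0, 238.0], [251.0, 238.0], [251.0, 209.0], [251.0, 209.0]]
-0.013 [[251.0, 246.0], [251.0, 246.0], [251.0, 216.0], [251.0, 216.0]]
-0.025 [[251.0, 255.0], [251.0, 255.0], [251.0, 223.0], [251.0, 223.0]]
-0.04 [[251.0, 268.0], [251.0, 268.0], [251.0, 234.0], [251.0, 234.0]]
(588, 600, 3)
```

View pics/cc.png

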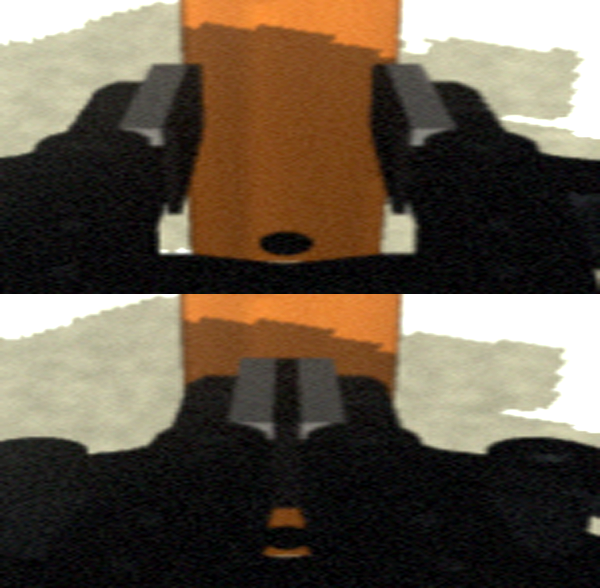

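The enlarged crops show the finger tips ending above the cleat. The tip row at 230 and the 42 px gap for 25 mm put the real tips about 34 mm behind the reported TCP. The cleat's scale confirms the camera height, so the tools offset is what's wrong. I'll open, go about 31 mm lower and watch the force.

>>> servo_tool(
  motion=[
    {"dx": 0,"dy": 0,"dz": 0,"ax": 0,"ay": 0,"az": 0,"jaw": 7},
    {"dx": 0,"dy": 0,"dz": 0,"ax": 0,"ay": 0,"az": 0,"jaw": 7},
    {"dx": 0,"dy": 0,"dz": 0,"ax": 0,"ay": 0,"az": 0,"jaw": 7},
    {"dx": 0,"dy": 0,"dz": 0,"ax": 0,"ay": 0,"az": 0,"jaw": 7},
    {"dx": 0,"dy": 0,"dz": 0,"ax": 0,"ay": 0,"az": 0,"jaw": 7},
    {"dx": 0,"dy": 0,"dz": -1,"ax": 0,"ay": 0,"az": 0,"jaw": 7},
    {"dx": 0,"dy": 0,"dz": -1,"ax": 0,"ay": 0,"az": 0,"jaw": 7},
    {"dx": 0,"dy": 0,"dz": 0,"ax": 0,"ay": 0,"az": 0,"jaw": 7},
  ],
)

```text
clock: 4.25
tcp_pos: [0.4819, -0.2185, -0.0164]
orientation: [[-0.951, -0.308, -0.004], [-0.308, 0.951, 0.001], [0.004, 0.002, -1.0]]
wrist_force: [-1.5, 0.0, -0.8]
finger_gap: 0.818
grip_force: 0.0
```

>>> servo_tool(
  motion=[
    {"dx": 0,"dy": 0,"dz": -0.6,"ax": 0,"ay": 0,"az": 0,"jaw": 7},
    {"dx": 0,"dy": 0,"dz": -0.4,"ax": 0,"ay": 0,"az": 0,"jaw": 7},
    {"dx": 0,"dy": 0,"dz": 0,"ax": 0,"ay": 0,"az": 0,"jaw": 7},
    {"dx": 0,"dy": 0,"dz": 0,"ax": 0,"ay": 0,"az": 0,"jaw": 4},
    {"dx": 0,"dy": 0,"dz": 0,"ax": 0,"ay": 0,"az": 0,"jaw": 2.5},
    {"dx": 0,"dy": 0,"dz": 0,"ax": 0,"ay": 0,"az": 0,"jaw": 2.5},
    {"dx": 0,"dy": 0,"dz": 0,"ax": 0,"ay": 0,"az": 0,"jaw": 2.5},
    {"dx": 0,"dy": 0,"dz": 0,"ax": 0,"ay": 0,"az": 0,"jaw": 2.5},
  ],
  grip_force=60,
)

```text
clock: 5.05
tcp_pos: [0.484, -0.2189, -0.0239]
orientation: [[-0.951, -0.309, 0.001], [-0.309, 0.951, -0.0], [-0.001, -0.001, -1.0]]
wrist_force: [-0.0, 1.2, 2.8]
finger_gap: 0.363
grip_force: 60.6
```

Gripped, with a 31 mm gap and 60 N. Lifting and carrying to the left bay.

>>> servo_tool(
  motion=[
    {"dx": 0,"dy": 0,"dz": 2,"ax": 0,"ay": 0,"az": 0,"jaw": 2.5},
    {"dx": 0,"dy": 0,"dz": 4,"ax": 0,"ay": 0,"az": 0,"jaw": 2.5},
    {"dx": 0,"dy": 1,"dz": 4,"ax": 0,"ay": 0,"az": 0,"jaw": 2.5},
    {"dx": 0.25,"dy": 4,"dz": 0,"ax": 0,"ay": 0,"az": -0.02,"jaw": 2.5},
    {"dx": 0.25,"dy": 4.5,"dz": 0,"ax": 0,"ay": 0,"az": -0.02,"jaw": 2.5},
    {"dx": 0.25,"dy": 4.5,"dz": 0,"ax": 0,"ay": 0,"az": -0.02,"jaw": 2.5},
    {"dx": 0.25,"dy": 4.5,"dz": 0,"ax": 0,"ay": 0,"az": -0.02,"jaw": 2.5},
    {"dx": 0.25,"dy": 4.5,"dz": 0,"ax": 0,"ay": 0,"az": 0,"jaw": 2.5},
  ],
)

```text
clock: 5.85
tcp_pos: [0.4953, 0.0127, 0.0753]
orientation: [[-0.973, -0.231, -0.001], [-0.231, 0.973, 0.0], [0.001, 0.0, -1.0]]
wrist_force: [0.8, 0.3, -1.3]
finger_gap: 0.363
grip_force: 60.0
```

>>> servo_tool(
  motion=[
    {"dx": 0.25,"dy": 4.5,"dz": 0,"ax": 0,"ay": 0,"az": 0,"jaw": 2.5},
    {"dx": 0.25,"dy": 4.5,"dz": 0,"ax": 0,"ay": 0,"az": 0,"jaw": 2.5},
    {"dx": 0,"dy": 3.0,"dz": 0,"ax": 0,"ay": 0,"az": 0,"jaw": 2.5},
    {"dx": 0,"dy": 1.2,"dz": 0,"ax": 0,"ay": 0,"az": 0,"jaw": 2.5},
    {"dx": 0,"dy": 0,"dz": -2,"ax": 0,"ay": 0,"az": 0,"jaw": 2.5},
    {"dx": 0,"dy": 0,"dz": -2,"ax": 0,"ay": 0,"az": 0,"jaw": 2.5},
    {"dx": 0,"dy": 0,"dz": 0,"ax": 0,"ay": 0,"az": 0,"jaw": 2.5},
    {"dx": 0,"dy": 0,"dz": 0,"ax": 0,"ay": 0,"az": 0,"jaw": 2.5},
  ],
)

```text
clock: 6.65
tcp_pos: [0.5009, 0.1424, 0.0355]
orientation: [[-0.973, -0.231, -0.001], [-0.231, 0.973, -0.001], [0.001, -0.001, -1.0]]
wrist_force: [0.6, 0.1, -0.7]
finger_gap: 0.365
grip_force: 60.0
```

Run:
```python
from h import *
shot("wrist","w5");shot("top","t5");a=cv2.imread("pics/w5.png");b=cv2.imread("pics/t5.png")[150:290,120:290]
b=cv2.resize(b,(512,421),interpolation=2)[:216]
cv2.imwrite("pics/v5.png",cv2.convertScaleAbs(np.vstack([a,b]),alpha=1.6))
s=state();print(s["tcp_pos"],np.degrees(np.arctan2(s["orientation"][1][1],s["orientation"][0][1])),s["wrist_force"],s["clock"])
```

```text
[0.50176301 0.14303027 0.03652267] 103.37343216931738 [ 0.43370633  0.28549737 -1.14124562] 6.75
```

View pics/v5.png

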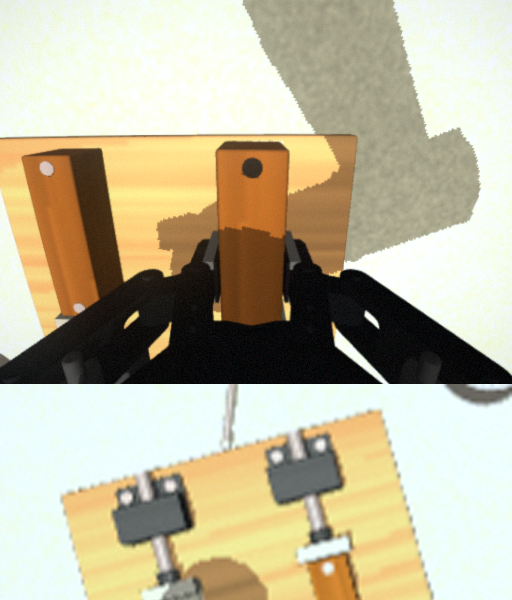

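The cleat is held straight: its rear hole is at (252,168) and its edges are vertical in the image. The fitted screws are at (46,168) and (79,309), and the panel corner is at (357,135). I'll use these for a relative fix.

```bash
cat > rel.py <<'E'
from h import *
c,s=pickle.load(open("pics/w5.pkl","rb"))
th=np.radians(13.4);u=np.array([np.cos(th),np.sin(th)]);v=np.array([-u[1],u[0]])
bay=np.array([.5699,.1609])
def loc(P): d=np.atleast_2d(P)[:,:2]-bay; return (np.c_[d@u,d@v]*1000).round(1).tolist()
zt=s["tcp_pos"][2]+.0239+.038
print("hole",loc(onplane(c,[(252,168)],zt)),"expect centre-52"); print("rear corners",loc(onplane(c,[(217,150),(288,150)],zt)))
print("sides",loc(onplane(c,[(217,150),(221,322),(288,150),(284.5,322)],zt)))
print("fitted screws",loc(onplane(c,[(46,168),(79,309)],.053)),"expect (-114,-130),(-10,-130)")
print("panel corner",loc(onplane(c,[(357,135),(344,262),(0,137.5)],.015)),"expect (-130,75),(.,75),(-130,.)")
print("tcp",loc(s["tcp_pos"]))
E
python3 rel.py
```

```text
hole [[-124.0, -1.4]] expect centre-52
rear corners [[-131.8, -16.3], [-131.8, 14.0]]
sides [[-131.8, -16.3], [-41.5, -17.8], [-131.8, 14.0], [-41.4, 15.9]]
fitted screws [[-115.9, -129.0], [-10.5, -128.8]] expect (-114,-130),(-10,-130)
panel corner [[-132.5, 75.4], [-27.8, 76.5], [-132.3, -191.5]] expect (-130,75),(.,75),(-130,.)
tcp [[-71.4, -2.0]]
```

Shift +1.7 mm along the panel's y, then lower onto the panel.

>>> servo_tool(
  motion=[
    {"dx": -0.04,"dy": 0.17,"dz": -1.5,"ax": 0,"ay": 0,"az": 0,"jaw": 2.5},
    {"dx": 0,"dy": 0,"dz": -1.5,"ax": 0,"ay": 0,"az": 0,"jaw": 2.5},
    {"dx": 0,"dy": 0,"dz": -0.8,"ax": 0,"ay": 0,"az": 0,"jaw": 2.5},
    {"dx": 0,"dy": 0,"dz": -0.4,"ax": 0,"ay": 0,"az": 0,"jaw": 2.5},
    {"dx": 0,"dy": 0,"dz": -0.2,"ax": 0,"ay": 0,"az": 0,"jaw": 2.5},
    {"dx": 0,"dy": 0,"dz": 0,"ax": 0,"ay": 0,"az": 0,"jaw": 2.5},
    {"dx": 0,"dy": 0,"dz": 0,"ax": 0,"ay": 0,"az": 0,"jaw": 2.5},
  ],
)

```text
clock: 7.45
tcp_pos: [0.5011, 0.1451, -0.0078]
orientation: [[-0.973, -0.232, 0.001], [-0.232, 0.973, 0.001], [-0.001, 0.0, -1.0]]
wrist_force: [-0.8, 0.6, -0.6]
finger_gap: 0.364
grip_force: 60.0
```

>>> servo_tool(
  motion=[
    {"dx": 0,"dy": 0,"dz": -0.1,"ax": 0,"ay": 0,"az": 0,"jaw": 2.5},
    {"dx": 0,"dy": 0,"dz": 0,"ax": 0,"ay": 0,"az": 0,"jaw": 2.5},
    {"dx": 0,"dy": 0,"dz": 0,"ax": 0,"ay": 0,"az": 0,"jaw": 2.5},
  ],
)

```text
clock: 7.75
tcp_pos: [0.5011, 0.1451, -0.0089]
orientation: [[-0.973, -0.232, 0.001], [-0.232, 0.973, 0.001], [-0.001, 0.0, -1.0]]
wrist_force: [-0.5, 0.0, 1.3]
finger_gap: 0.365
grip_force: 60.3
```

>>> servo_tool(
  motion=[
    {"dx": 0,"dy": 0,"dz": -0.05,"ax": 0,"ay": 0,"az": 0,"jaw": 2.5},
    {"dx": 0,"dy": 0,"dz": 0,"ax": 0,"ay": 0,"az": 0,"jaw": 2.5},
    {"dx": 0,"dy": 0,"dz": 0,"ax": 0,"ay": 0,"az": 0,"jaw": 2.5},
  ],
)

```text
clock: 8.05
tcp_pos: [0.5011, 0.1451, -0.0089]
orientation: [[-0.973, -0.232, 0.001], [-0.232, 0.973, 0.0], [-0.001, 0.0, -1.0]]
wrist_force: [-1.1, -0.0, 5.5]
finger_gap: 0.364
grip_force: 61.1
```

Seated with a light downward force. Pushing along the panel's +x.

>>> servo_tool(
  motion=[
    {"dx": 0.49,"dy": 0.116,"dz": 0,"ax": 0,"ay": 0,"az": 0,"jaw": 2.5},
    {"dx": 0,"dy": 0,"dz": 0,"ax": 0,"ay": 0,"az": 0,"jaw": 2.5},
    {"dx": 0,"dy": 0,"dz": 0,"ax": 0,"ay": 0,"az": 0,"jaw": 2.5},
  ],
)

```text
clock: 8.35
tcp_pos: [0.5036, 0.1449, -0.0089]
orientation: [[-0.973, -0.232, -0.003], [-0.232, 0.973, -0.002], [0.004, -0.001, -1.0]]
wrist_force: [-8.1, -1.5, 11.3]
finger_gap: 0.363
grip_force: 61.8
```

>>> servo_tool(
  motion=[
    {"dx": 0.49,"dy": 0.116,"dz": 0,"ax": 0,"ay": 0,"az": 0,"jaw": 2.5},
    {"dx": 0.49,"dy": 0.116,"dz": 0,"ax": 0,"ay": 0,"az": 0,"jaw": 2.5},
    {"dx": 0.49,"dy": 0.116,"dz": 0,"ax": 0,"ay": 0,"az": 0,"jaw": 2.5},
    {"dx": 0,"dy": 0,"dz": 0,"ax": 0,"ay": 0,"az": 0,"jaw": 2.5},
    {"dx": 0,"dy": 0,"dz": 0,"ax": 0,"ay": 0,"az": 0,"jaw": 2.5},
    {"dx": 0,"dy": 0,"dz": 0,"ax": 0,"ay": 0,"az": 0,"jaw": 2.5},
  ],
)

```text
clock: 8.95
tcp_pos: [0.5155, 0.1469, -0.0089]
orientation: [[-0.973, -0.231, -0.009], [-0.231, 0.973, -0.005], [0.01, -0.003, -1.0]]
wrist_force: [-14.2, -2.6, 17.1]
finger_gap: 0.363
grip_force: 62.5
```

```bash
cat > chk.py <<'E'
from h import *
import sys
n=sys.argv[1]
for k in("wrist","top","scene"): shot(k,k[0]+n)
b=cv2.imread(f"pics/t{n}.png")[160:290,120:280];a=cv2.imread(f"pics/s{n}.png")[180:310,230:400]
o=np.hstack([cv2.resize(x,(400,325),interpolation=2) for x in(b,a)])
w=cv2.imread(f"pics/w{n}.png")[90:384];w=cv2.copyMakeBorder(w,0,0,0,288,0)
cv2.imwrite(f"pics/v{n}.png",cv2.convertScaleAbs(np.vstack([o,w[:275]]),alpha=1.5))
s=state();F=np.array(s["wrist_force"]);print("tcp",np.array(s["tcp_pos"]).round(4),"yaw",np.degrees(np.arctan2(s["orientation"][1][1],s["orientation"][0][1])).round(2)-90,"F",F.round(1),s["clock"])
E
python3 chk.py 6
```

```text
tcp [ 0.5155  0.1469 -0.0089] yaw 13.379999999999995 F [-13.4  -3.6  17.9] 9.1
```

View pics/v6.png

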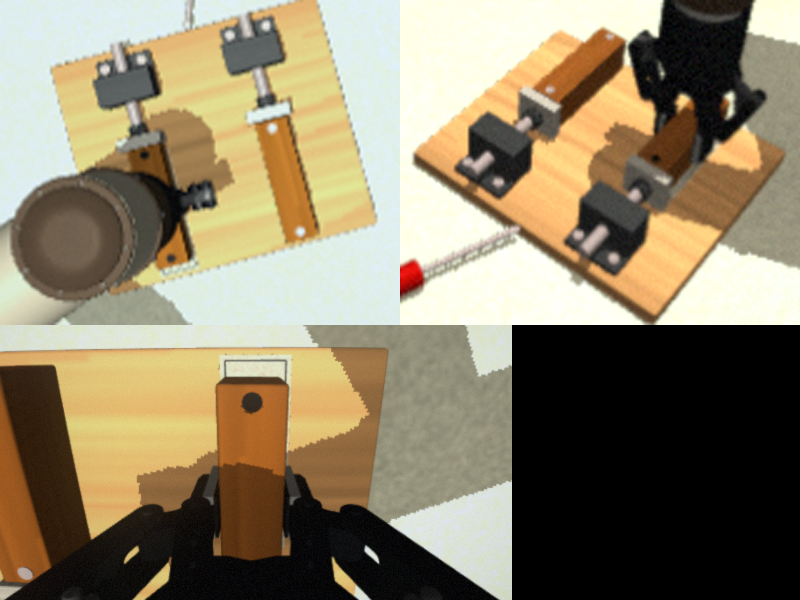

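This view shows the cleat against the pad, lined up over the paper, with its front hole at about (145,154) in the top crop. The downward load grew to 17 N, so I'll ease it off by raising a little.

>>> servo_tool(
  motion=[
    {"dx": 0,"dy": 0,"dz": 0.05,"ax": 0,"ay": 0,"az": 0,"jaw": 2.5},
    {"dx": 0,"dy": 0,"dz": 0.05,"ax": 0,"ay": 0,"az": 0,"jaw": 2.5},
    {"dx": 0,"dy": 0,"dz": 0.05,"ax": 0,"ay": 0,"az": 0,"jaw": 2.5},
    {"dx": 0,"dy": 0,"dz": 0,"ax": 0,"ay": 0,"az": 0,"jaw": 2.5},
    {"dx": 0,"dy": 0,"dz": 0,"ax": 0,"ay": 0,"az": 0,"jaw": 2.5},
    {"dx": 0,"dy": 0,"dz": 0,"ax": 0,"ay": 0,"az": 0,"jaw": 2.5},
  ],
)

```text
clock: 9.7
tcp_pos: [0.5163, 0.1472, -0.0087]
orientation: [[-0.973, -0.231, -0.008], [-0.231, 0.973, -0.004], [0.008, -0.002, -1.0]]
wrist_force: [-8.2, -2.9, 7.4]
finger_gap: 0.366
grip_force: 61.0
```

>>> servo_tool(
  motion=[
    {"dx": 0.3,"dy": 0.071,"dz": 0.03,"ax": 0,"ay": 0,"az": 0,"jaw": 2.5},
    {"dx": 0.3,"dy": 0.071,"dz": 0.03,"ax": 0,"ay": 0,"az": 0,"jaw": 2.5},
    {"dx": 0.3,"dy": 0.071,"dz": 0.02,"ax": 0,"ay": 0,"az": 0,"jaw": 2.5},
    {"dx": 0,"dy": 0,"dz": 0,"ax": 0,"ay": 0,"az": 0,"jaw": 2.5},
    {"dx": 0,"dy": 0,"dz": 0,"ax": 0,"ay": 0,"az": 0,"jaw": 2.5},
    {"dx": 0,"dy": 0,"dz": 0,"ax": 0,"ay": 0,"az": 0,"jaw": 2.5},
  ],
)

```text
clock: 10.3
tcp_pos: [0.5239, 0.149, -0.0085]
orientation: [[-0.973, -0.231, -0.01], [-0.231, 0.973, -0.005], [0.011, -0.002, -1.0]]
wrist_force: [-9.6, -2.1, 5.9]
finger_gap: 0.36
grip_force: 61.0
```

```bash
cat > pad.py <<'E'
from h import *
import sys
from scipy.ndimage import map_coordinates
th=np.radians(13.4);u=np.array([np.cos(th),np.sin(th)]);v=np.array([-u[1],u[0]]);bay=np.array([.5699,.1609])
def prof(c,img,vv,z):   # saturation/value profile along u at lateral offsets vv
    x=np.arange(-.02,.075,.0005);S=[]
    for q in vv:
        P=bay+np.outer(x,u)+q*v; p=proj(c,np.c_[P,np.full(len(x),z)])
        S.append([map_coordinates(img[:,:,k].astype(float),[p[:,1],p[:,0]],order=1) for k in range(3)])
    return x,np.median(S,0)
for n in sys.argv[1:]:
    img=cv2.imread(f"pics/{n}.png");hsv=cv2.cvtColor(img,cv2.COLOR_BGR2HSV);c,_=pickle.load(open(f"pics/{n}.pkl","rb"))
    # pad top band: between cleat half width 16 and pad half width 22 on the both sides
    for nm,vv in(("sideL",np.array([.018,.0195])),("mid",np.array([-.008,0,.008]))):
        x,S=prof(c,hsv,vv,.054)
        print(n,nm,"S:",S[1][::6].astype(int).tolist(),"V:",S[2][::6].astype(int).tolist())
print("x mm",(x[::6]*1000).round().astype(int).tolist())
E
python3 chk.py 7; python3 pad.py top0 t7
```

```text
tcp [ 0.5239  0.1489 -0.0085] yaw 13.340000000000003 F [-9.6 -2.1  5.6] 10.45
top0 sideL S: [105, 102, 101, 107, 118, 122, 81, 21, 17, 17, 28, 80, 103, 103, 97, 95, 96, 99, 105, 111, 104, 99, 98, 90, 22, 15, 15, 15, 15, 13, 14, 13] V: [144, 144, 143, 144, 145, 145, 140, 147, 152, 151, 148, 143, 144, 144, 144, 144, 144, 144, 144, 144, 144, 144, 133, 83, 47, 61, 61, 61, 62, 61, 60, 59]
top0 mid S: [27, 26, 27, 25, 25, 25, 21, 15, 17, 17, 15, 17, 13, 13, 45, 64, 60, 53, 70, 62, 44, 64, 64, 40, 17, 14, 14, 15, 14, 13, 16, 17] V: [149, 149, 148, 149, 149, 145, 121, 138, 153, 152, 137, 84, 58, 53, 85, 120, 126, 124, 126, 127, 124, 124, 126, 86, 49, 61, 61, 62, 62, 61, 61, 59]
t7 sideL S: [37, 39, 39, 36, 50, 83, 114, 127, 128, 127, 127, 90, 30, 19, 17, 37, 85, 99, 105, 109, 104, 100, 98, 86, 23, 18, 16, 15, 15, 13, 15, 15] V: [47, 48, 48, 47, 45, 44, 64, 102, 111, 112, 110, 97, 95, 95, 131, 148, 145, 151, 151, 151, 151, 151, 139, 87, 50, 65, 65, 65, 64, 64, 64, 62]
t7 mid S: [109, 88, 86, 184, 195, 195, 192, 190, 192, 186, 194, 132, 28, 18, 18, 18, 17, 20, 33, 53, 43, 67, 65, 40, 10, 13, 15, 13, 14, 14, 18, 16] V: [17, 35, 30, 38, 66, 74, 74, 70, 70, 66, 69, 75, 89, 95, 96, 79, 43, 41, 54, 89, 127, 130, 133, 91, 53, 64, 64, 65, 65, 65, 64, 62]
x mm [-20, -17, -14, -11, -8, -5, -2, 1, 4, 7, 10, 13, 16, 19, 22, 25, 28, 31, 34, 37, 40, 43, 46, 49, 52, 55, 58, 61, 64, 67, 70, 73]
```

Pad travel so far is about 14.5 mm by the top view, and 13–14 mm by TCP. Pushing about 6 mm more and levelling the 0.6° tool tilt so the cleat lies flat.

>>> servo_tool(
  motion=[
    {"dx": 0.3,"dy": 0.071,"dz": 0.02,"ax": 0.0015,"ay": -0.006,"az": 0,"jaw": 2.5},
    {"dx": 0.35,"dy": 0.083,"dz": 0.02,"ax": 0.0015,"ay": -0.007,"az": 0,"jaw": 2.5},
    {"dx": 0,"dy": 0,"dz": 0,"ax": 0,"ay": 0,"az": 0,"jaw": 2.5},
    {"dx": 0,"dy": 0,"dz": 0,"ax": 0,"ay": 0,"az": 0,"jaw": 2.5},
    {"dx": 0,"dy": 0,"dz": 0,"ax": 0,"ay": 0,"az": 0,"jaw": 2.5},
    {"dx": 0,"dy": 0,"dz": 0,"ax": 0,"ay": 0,"az": 0,"jaw": 2.5},
  ],
)

```text
clock: 11.05
tcp_pos: [0.5276, 0.1496, -0.0088]
orientation: [[-0.973, -0.231, -0.003], [-0.231, 0.973, -0.004], [0.004, -0.004, -1.0]]
wrist_force: [-15.5, -0.4, 7.8]
finger_gap: 0.363
grip_force: 61.2
```

```bash
sed -i 's/^    for nm,vv.*/    for nm,vv in(("sideL",np.array([.018,.0195])),("sideR",np.array([-.018,-.0195])),("mid",np.array([-.008,0,.008]))):/; s/\[::6\]/[::2]/g; s/^        print.*/        V=S[1];k=x>-.008;lo=(V<55)\&k;i=np.where(lo)[0];j=i[0]\n        while j+1<len(V) and V[j+1]<55: j+=1\n        print(n,nm,"low-sat run mm",(x[i[0]]*1e3).round(1),(x[j]*1e3).round(1))/' pad.py
python3 chk.py 8; python3 pad.py top0 t7 t8
```

```text
tcp [ 0.5276  0.1496 -0.0088] yaw 13.349999999999994 F [-14.4   0.3   7.3] 11.2
top0 sideL low-sat run mm -1.0 11.5
top0 sideR low-sat run mm -8.0 12.0
top0 mid low-sat run mm -8.0 23.0
t7 sideL low-sat run mm -8.0 -8.0
t7 sideR low-sat run mm 14.5 24.5
t7 mid low-sat run mm 14.5 37.0
t8 sideL low-sat run mm -8.0 -6.0
t8 sideR low-sat run mm 17.0 28.5
t8 mid low-sat run mm 18.0 42.0
x mm [-20, -19, -18, -17, -16, -15, -14, -13, -12, -11, -10, -9, -8, -7, -6, -5, -4, -3, -2, -1, 0, 1, 2, 3, 4, 5, 6, 7, 8, 9, 10, 11, 12, 13, 14, 15, 16, 17, 18, 19, 20, 21, 22, 23, 24, 25, 26, 27, 28, 29, 30, 31, 32, 33, 34, 35, 36, 37, 38, 39, 40, 41, 42, 43, 44, 45, 46, 47, 48, 49, 50, 51, 52, 53, 54, 55, 56, 57, 58, 59, 60, 61, 62, 63, 64, 65, 66, 67, 68, 69, 70, 71, 72, 73, 74]
```

>>> servo_tool(
  motion=[
    {"dx": 0.2,"dy": 0.05,"dz": 0.03,"ax": 0,"ay": -0.002,"az": 0,"jaw": 2.5},
    {"dx": 0,"dy": 0,"dz": 0,"ax": 0,"ay": 0,"az": 0,"jaw": 2.5},
    {"dx": 0,"dy": 0,"dz": 0,"ax": 0,"ay": 0,"az": 0,"jaw": 2.5},
    {"dx": 0,"dy": 0,"dz": 0,"ax": 0,"ay": 0,"az": 0,"jaw": 2.5},
    {"dx": 0,"dy": 0,"dz": 0,"ax": 0,"ay": 0,"az": 0,"jaw": 2.5},
  ],
)

```text
clock: 11.7
tcp_pos: [0.529, 0.1499, -0.0088]
orientation: [[-0.973, -0.231, -0.002], [-0.231, 0.973, -0.005], [0.003, -0.004, -1.0]]
wrist_force: [-15.7, 0.2, 6.3]
finger_gap: 0.365
grip_force: 61.1
```

```bash
python3 chk.py 9; python3 pad.py t9|grep t9
python3 - <<'E'
from h import *
th=np.radians(13.4);u=np.array([np.cos(th),np.sin(th)]);v=np.array([-u[1],u[0]]);bay=np.array([.5699,.1609])
loc=lambda P:(np.c_[(P[:,:2]-bay)@u,(P[:,:2]-bay)@v]*1e3).round(1).tolist()
def sub(img,c,z,xs,vs):
    pass
for n,z in(("w9",.053),("w8",.053)):
    img=cv2.imread(f"pics/{n}.png");c,s=pickle.load(open(f"pics/{n}.pkl","rb"));h=cv2.cvtColor(img,cv2.COLOR_BGR2HSV)
    # lateral sides of cleat in rows, and rear hole
    m=cv2.inRange(h,(5,165,25),(20,255,255));out=[]
    for r in(185,195,205,215,225):
        x=np.where(m[r,190:320])[0]+190; out+= [(x[0]-.5,r),(x[-1]+.5,r)] if len(x) else []
    print(n,"sides",loc(onplane(c,out,z)))
    g=img[150:200,230:275].max(2); k=(g<25).astype(np.uint8);nn,l,st,ce=cv2.connectedComponentsWithStats(k);i=1+np.argmax(st[1:,4]) if nn>1 else 0
    print("hole",st[i],(ce[i]+[230,150]).round(1),loc(onplane(c,[ce[i]+[230,150]],z)))
    p=cv2.inRange(h,(5,165,25),(20,255,255))[:,:150]
E
```

```text
tcp [ 0.5289  0.1499 -0.0088] yaw 13.340000000000003 F [-15.7   0.2   7.1] 11.85
t9 sideL low-sat run mm -8.0 -4.5
t9 sideR low-sat run mm 19.0 29.5
t9 mid low-sat run mm 19.5 42.0
w9 sides [[-87.1, -16.1], [-87.2, 15.0], [-82.5, -16.3], [-82.5, 14.7], [-77.8, -16.0], [-77.8, 14.8], [-72.9, -16.7], [-72.9, 15.0], [-67.9, -16.4], [-68.0, 15.2]]
hole [   0    0   45   50 2250] [252.  174.5] [[-91.9, -0.4]]
w8 sides [[-88.5, -16.1], [-88.5, 14.9], [-83.8, -16.3], [-83.8, 14.7], [-79.1, -16.0], [-79.1, 14.8], [-74.2, -16.2], [-74.3, 15.0], [-69.3, -16.4], [-69.3, 14.7]]
hole [   0    0   45   50 2250] [252.  174.5] [[-93.2, -0.4]]
```

Travel is about 19 mm, and the cleat sits about 1 mm to the right of centre. One small final correction.

>>> servo_tool(
  motion=[
    {"dx": 0.07,"dy": 0.15,"dz": 0.02,"ax": 0,"ay": 0,"az": 0,"jaw": 2.5},
    {"dx": 0,"dy": 0,"dz": 0,"ax": 0,"ay": 0,"az": 0,"jaw": 2.5},
    {"dx": 0,"dy": 0,"dz": 0,"ax": 0,"ay": 0,"az": 0,"jaw": 2.5},
    {"dx": 0,"dy": 0,"dz": 0,"ax": 0,"ay": 0,"az": 0,"jaw": 2.5},
    {"dx": 0,"dy": 0,"dz": 0,"ax": 0,"ay": 0,"az": 0,"jaw": 2.5},
  ],
)

```text
clock: 12.35
tcp_pos: [0.5289, 0.1501, -0.0088]
orientation: [[-0.973, -0.229, -0.004], [-0.229, 0.973, -0.006], [0.005, -0.005, -1.0]]
wrist_force: [-16.0, -4.1, 8.5]
finger_gap: 0.364
grip_force: 61.2
```

```bash
python3 chk.py 10; python3 pad.py t10|grep t10
python3 - <<'E'
from h import *
th=np.radians(13.4);u=np.array([np.cos(th),np.sin(th)]);v=np.array([-u[1],u[0]]);bay=np.array([.5699,.1609])
loc=lambda P:(np.c_[(P[:,:2]-bay)@u,(P[:,:2]-bay)@v]*1e3).round(1).tolist()
img=cv2.imread("pics/w10.png");c,s=pickle.load(open("pics/w10.pkl","rb"));h=cv2.cvtColor(img,cv2.COLOR_BGR2HSV)
m=cv2.inRange(h,(5,165,25),(20,255,255));out=[]
for r in(185,205,225):
    x=np.where(m[r,190:320])[0]+190; out+=[(x[0]-.5,r),(x[-1]+.5,r)]
print("cleat",loc(onplane(c,out,.053)))
# panel left edge (+v): colour/lightness change, per row, right of cleat
p=cv2.inRange(h,(12,70,40),(30,255,255));o=[(np.where(p[r])[0].max()+.5,r) for r in(150,165,180,195)]
print("panel edge",o,loc(onplane(c,o,.015)))
col=[330,350,370];o=[(q,np.where(p[:,q])[0].min()) for q in col];print("rear edge",o,loc(onplane(c,o,.015)))
col=[235,252,270];o=[(q,np.where(cv2.medianBlur(m,3)[100:200,q])[0].min()+100) for q in col];print("cleat rear top/bottom",o,loc(onplane(c,o,.053)),loc(onplane(c,o,.015)))
E
```

```text
tcp [ 0.5289  0.1501 -0.0088] yaw 13.260000000000005 F [-16.2  -2.4   8.7] 12.5
t10 sideL low-sat run mm -8.0 -5.0
t10 sideR low-sat run mm 19.0 30.0
t10 mid low-sat run mm 19.5 42.0
cleat [[-86.9, -15.8], [-86.9, 15.3], [-77.6, -15.7], [-77.5, 15.2], [-67.7, -16.1], [-67.7, 15.1]]
panel edge [(np.float64(383.5), 150), (np.float64(382.5), 165), (np.float64(380.5), 180), (np.float64(378.5), 195)] [[-97.9, 75.6], [-89.2, 76.1], [-80.2, 76.2], [-70.9, 76.2]]
rear edge [(330, np.int64(86)), (350, np.int64(86)), (370, np.int64(86))] [[-132.1, 42.0], [-132.2, 52.8], [-132.3, 63.7]]
cleat rear top/bottom [(235, np.int64(148)), (252, np.int64(149)), (270, np.int64(148))] [[-103.2, -7.2], [-102.8, 0.0], [-103.2, 7.7]] [[-98.9, -9.7], [-98.3, -0.0], [-98.9, 10.2]]
```

>>> servo_tool(
  motion=[
    {"dx": 0.05,"dy": 0.1,"dz": 0.05,"ax": 0,"ay": -0.003,"az": 0.003,"jaw": 2.5},
    {"dx": 0,"dy": 0,"dz": 0,"ax": 0,"ay": 0,"az": 0,"jaw": 2.5},
    {"dx": 0,"dy": 0,"dz": 0,"ax": 0,"ay": 0,"az": 0,"jaw": 2.5},
    {"dx": 0,"dy": 0,"dz": 0,"ax": 0,"ay": 0,"az": 0,"jaw": 2.5},
    {"dx": 0,"dy": 0,"dz": 0,"ax": 0,"ay": 0,"az": 0,"jaw": 2.5},
  ],
)

```text
clock: 13.0
tcp_pos: [0.529, 0.1501, -0.0088]
orientation: [[-0.973, -0.231, -0.002], [-0.231, 0.973, -0.008], [0.004, -0.007, -1.0]]
wrist_force: [-14.3, -5.8, 6.4]
finger_gap: 0.371
grip_force: 61.0
```

```bash
python3 chk.py 11; python3 pad.py t11|grep t11
```

```text
tcp [ 0.529   0.1501 -0.0088] yaw 13.36 F [-14.5  -6.2   6.3] 13.15
t11 sideL low-sat run mm -8.0 -5.5
t11 sideR low-sat run mm 19.0 30.0
t11 mid low-sat run mm 19.5 42.0
```

>>> servo_tool(
  motion=[
    {"dx": 0,"dy": 0,"dz": 0.03,"ax": 0.007,"ay": 0,"az": 0,"jaw": 2.5},
    {"dx": 0,"dy": 0,"dz": 0.01,"ax": 0,"ay": 0,"az": 0,"jaw": 2.5},
    {"dx": 0,"dy": 0,"dz": 0,"ax": 0,"ay": 0,"az": 0,"jaw": 2.5},
    {"dx": 0,"dy": 0,"dz": 0,"ax": 0,"ay": 0,"az": 0,"jaw": 2.5},
    {"dx": 0,"dy": 0,"dz": 0,"ax": 0,"ay": 0,"az": 0,"jaw": 2.5},
  ],
)

```text
clock: 13.65
tcp_pos: [0.5295, 0.1506, -0.0088]
orientation: [[-0.973, -0.231, -0.002], [-0.231, 0.973, 0.0], [0.001, 0.0, -1.0]]
wrist_force: [-10.9, -5.8, 2.0]
finger_gap: 0.364
grip_force: 60.5
```

```bash
python3 chk.py 12; python3 pad.py t12|grep t12
```

```text
tcp [ 0.5295  0.1506 -0.0088] yaw 13.370000000000005 F [-12.6  -5.5   2.5] 13.8
t12 sideL low-sat run mm -8.0 -3.0
t12 sideR low-sat run mm 19.5 30.5
t12 mid low-sat run mm -8.0 -8.0
```

```bash
python3 -c "
from plant import *
print(sign_off())"
```

```text
the job is handed in; nothing more can be done
None
```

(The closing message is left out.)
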